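# Wedge up the draining rack

### The arm

A 7-joint arm with a two-finger parallel gripper is mounted at the origin on a cart in front of the work surface, level with it; the furniture and walls round the work are solid. World frame = base frame: x ahead of the robot, y to its left, z up, the work surface at z = 0. Lengths are in m, angles in rad, forces in N, time in s.
With the tool pointing down it reaches from about 0.425 to 0.875 m from the base axis. Payload 4.7 kg.
Tool frame: the origin (TCP) lies where the fingers leave the gripper's body, on its centre line; the fingertips stand 70 mm ahead of it and the grasp point (between the pads) lies 51 mm ahead of it; z points along the fingers, y is the line along which they close (so a half turn about z gives the same grasp; the last joint's range is limited). The gripper opens to 87 mm and grips with 3 to 60 N. Pads are 19 mm wide; open, the fingers measure 117 mm over their backs; the gripper's body (75 mm by 190 mm) begins 51 mm behind the grasp point.
Start: joints at [1.278, 0.321, -0.07, 1.45, 0.023, 1.371, -0.057], TCP at [0.196, -0.62, 0.292] pointing down, gripper open.
Joint ranges: [-2.86, 2.86], [-0.3, 2.09], [-1.38, 1.24], [0.06, 2.45], [-1.56, 4.7], [0.09, 2.05], [-2.69, 2.69]. Speed limits (rad/s): [2.57, 2.57, 3.14, 3.14, 3.14, 3.14, 3.14].

### API

Orientations are given as a rotation vector (axis times angle).
In Python, from bench import ctrl gives the robot as it stands.
- The arm moves only by the tool drive_tool, never from a script. Its argument "motion" is a list of rows, each a list of 3 entries, a list of its own where there are three numbers: the shift along the tool's x, y, z in cm, then the turn, a rotation vector about the tool's x, y, z in degrees, then the opening, from -1 (shut) to 1 (fully open). In form: [[[x, y, z], [ax, ay, az], claw], ...]. A call has 1 to 12 rows; each row shifts and turns the commanded pose from where the row before left it, along the tool's axes as they then stand; what a row does not reach is not made up. A row lasts 1/8 s, in which the tool goes at most 62.5 mm and 10.7 degrees, less where a joint would pass 70% of its speed; a pose out of reach is approached as far as the arm can. A call with a gripper value outside its range is refused whole. The fingers move at their own pace and stop on an object; "force" is the grip in N (left out, the last holds). Time passes only in rows, so rows that do not move let the fingers close. It gives the time, the measured TCP pose, the force, the opening and the grip force at its end, in the units of the state.
- ctrl.get_state(): the state, without advancing time (a new reading comes with each control period).
- ctrl.get_image(name): name is "side" or "top"; returns the picture (480x640x3 uint8, red, green, blue); there is no depth.
- ctrl.calibration(name): a dict with "K" (3x3 intrinsics, pixels), "distortion" ([k1, k2, p1, p2, k3] as OpenCV has them; the pictures are not rectified), "origin" and "attitude" of the camera in the world. Camera axes: x right, y up, looking along -z (the intrinsics and any distortion apply to the point x, -y, -z); pixel columns grow to the right and rows downward; lengths in m; the calibration is good to about 2 mm. A picture is of the moment at which its call begins. calibration takes no time and is no camera call.
- ctrl.close_job(): hands the job in; it is judged then, once.
The state is a dict: "time": time; "joint_positions": joint angles; "qd": joint speeds; "joint_torque": joint torques, N m; "position": TCP position; "tool_rot": TCP orientation; "ft_force": force on the tool from outside, world axes, zero at the start; "torque": the same for the moment, N m; "grip_width": opening from 0.0 (shut) to 1.0 (fully open); "grip_force": force on a finger pad.
Only numpy, scipy, OpenCV 4.12 (cv2) and the standard library are available. Lean on these libraries where they do the work, as an engineer would, in place of code of your own. Each camera call takes 0.05 s, during which the arm holds its last target. There are 200 camera calls.

### The job

The draining rack must slope back into its gutter. Take the taller of the two wooden wedges and, thin end first, slide it under the middle of the rack's front lip until the lip has risen level with the pointer on the post, then let go so that the wedge holds it there. Leave the flatter wedge where it lies.

Things in the scene. Friction and masses are not known exactly. Their poses are not given: they have to be found in the camera images.
- wedge_tall: The taller wooden wedge, 130 x 45 mm (lengths here in mm), about 0.16 kg. Origin: on its underside below the centre of the block at the thick end. x points along the wedge to the thin end, y across, z up. Flat-topped block 52 high from x = -15 to 15; straight slope from there down to 4 high at x = 115. Grip it across the block (45) from above. Friction holds it under the lip when let go.
- wedge_low: The flatter wooden wedge, same length, width, origin and axes, but its block is only 16 mm high: too low for the job. Leave it alone.
- rack_lip (a point): Centre of the round bar (12 thick, 168 mm long) at the front of the hinged steel rack. x points back to the hinge, 140 away (dips as the lip rises), y left along the bar. At rest the centre is 16, the underside 10 above the table; table clear below it 80 either side. A wedge pushed in along x lifts it; its weight there is about 2.5 N and it falls back unless held. Nothing lies on the rack.
- pointer: Small brass pointer clamped on a thin post, 67 mm high, 112 mm left of the lip's middle, beside the lip's left end. Origin: on the post's axis at the level of the pointer's arrow. Its z is the height that the centre of the lip bar must reach (33 to 46 mm above the table; it varies).
Not all that is in view belongs to the job. There is more than one size of the wedge_tall; the one meant has the size given above.

How it is judged:
At the end, for the whole second after the job is handed in: The centre of the lip bar stands within 7 mm of the pointer's height, the lip lies over the slope of the taller wedge with the lip's middle within 40 mm of the wedge's centre line, and the wedge lies flat on the table (within 10 degrees), at rest (z of rack_lip in the frame of pointer between -0.007 and 0.007 m and x of rack_lip in the frame of wedge_tall between 0.015 and 0.115 m and y of rack_lip in the frame of wedge_tall between -0.04 and 0.04 m and angle between wedge_tall's own z axis and vertical below 0.17 rad and height (world z) of wedge_tall below 0.01 m and linear speed of wedge_tall below 0.02 m/s); the robot touches nothing.
It fails at once if the flatter wedge is shifted by more than 30 mm (distance of wedge_low from where it was at the start of the episode above 0.03 m).
It also fails if it takes over 43 s, if anything falls off the work surface, if the arm or the gripper's body presses on something with over 40 N, if the wrist force passes 120 N, or if a joint passes its speed limit or range.

## Working session

There is one attempt and no reset: what is moved stays moved. The work goes in short steps, Python scripts to look and compute and a tool call to move; the robot and the scene stay as the last step left them, time stands still between calls to the robot, and variables do not carry over. Pictures are saved under pics/ and viewed, at most 10 in all, crops included, and the job is handed in when it is done.

Besides the shell and the picture viewer there is one more tool, called after "Request:" by a JSON object that holds its "fn" and its "kwargs", one argument or row to a line. drive_tool: Moves the arm, as the interface text tells. Its arguments: {"type":"object","properties":{"motion":{"type":"array","items":{"type":"array"}},"force":{"type":"number"}},"required":["motion"]}

```bash
mkdir -p pics; cat > h.py <<'E'
import numpy as np, cv2
from bench import ctrl
from scipy.spatial.transform import Rotation as R
def cal(n):
    c=ctrl.calibration(n); A=np.array(c["attitude"],float)
    if A.shape==(3,): A=R.from_rotvec(A).as_matrix()
    elif A.shape==(4,): raise SystemExit("quat %s"%A)
    return np.array(c["K"],float),np.array(c["distortion"],float),np.array(c["origin"],float),A
def ray(n,uv):
    K,D,o,A=cal(n)
    p=cv2.undistortPoints(np.array(uv,float).reshape(-1,1,2),K,D).reshape(-1,2)
    d=np.c_[p[:,0],-p[:,1],-np.ones(len(p))]@A.T
    return o,d
def onz(n,uv,z):
    o,d=ray(n,uv); z=np.broadcast_to(z,len(d))
    return o+d*((z-o[2])/d[:,2])[:,None]
def tri(uv1,uv2,n1="top",n2="side"):
    o1,d1=ray(n1,[uv1]);o2,d2=ray(n2,[uv2]);d1=d1[0];d2=d2[0]
    t=np.linalg.lstsq(np.c_[d1,-d2],o2-o1,rcond=None)[0]
    a=o1+t[0]*d1;b=o2+t[1]*d2
    return (a+b)/2,np.linalg.norm(a-b)
def proj(n,P):
    K,D,o,A=cal(n); q=(np.atleast_2d(P)-o)@A; q=q*[1,-1,-1]
    return cv2.projectPoints(q.reshape(-1,1,3),np.zeros(3),np.zeros(3),K,D)[0].reshape(-1,2)
def snap(n,f,crop=None,s=1):
    im=ctrl.get_image(n)[:,:,::-1]
    if crop: x,y,w,h=crop; im=im[y:y+h,x:x+w]
    cv2.imwrite("pics/"+f,cv2.resize(im,None,fx=s,fy=s,interpolation=cv2.INTER_CUBIC))
E
python3 - <<'E'
from h import *
for n in("top","side"):
    print(ctrl.calibration(n)); snap(n,n+"0.png")
print(ctrl.get_state())
E
```

```text
{'K': array([[587.63391954,   0.        , 319.06008981],
       [  0.        , 587.63391954, 240.99225774],
       [  0.        ,   0.        ,   1.        ]]), 'distortion': array([-0.0023161,  0.       ,  0.       ,  0.       ,  0.       ]), 'origin': array([ 0.32889966, -0.35595168,  1.54645642]), 'attitude': array([ 0.07524982, -0.09303797, -1.59109465])}
{'K': array([[445.94308837,   0.        , 315.47270736],
       [  0.        , 445.94308837, 234.87618597],
       [  0.        ,   0.        ,   1.        ]]), 'distortion': array([-0.0433357,  0.       ,  0.       ,  0.       ,  0.       ]), 'origin': array([0.5193022 , 0.35603993, 0.65176348]), 'attitude': array([0.03576079, 1.31368909, 2.81736022])}
{'time': 0.1, 'joint_positions': array([ 1.27812935,  0.32174073, -0.07008036,  1.45156962,  0.02264396,
        1.37078508, -0.05690331]), 'qd': array([-6.27630299e-04, -3.53544568e-03,  6.46396780e-04, -1.00654882e-03,
        1.83223564e-04, -5.85643721e-05, -4.19747990e-04]), 'joint_torque': array([ 1.98481735e-04, -4.92572665e+01, -4.05599149e-01, -3.13396955e+01,
       -6.41958090e-02,  3.94604774e-02,  6.51775986e-05]), 'position': array([ 0.19611676, -0.6193114 ,  0.2912677 ]), 'tool_rot': array([-3.10305233e+00, -4.79771908e-01,  6.24338452e-04]), 'ft_force': array([ 0.7296694 ,  0.50289396, -0.1068852 ]), 'torque': array([0.00087384, 0.04905944, 0.0194903 ]), 'grip_force': 0.0, 'grip_width': 0.9982819885207782}
```

View pics/top0.png

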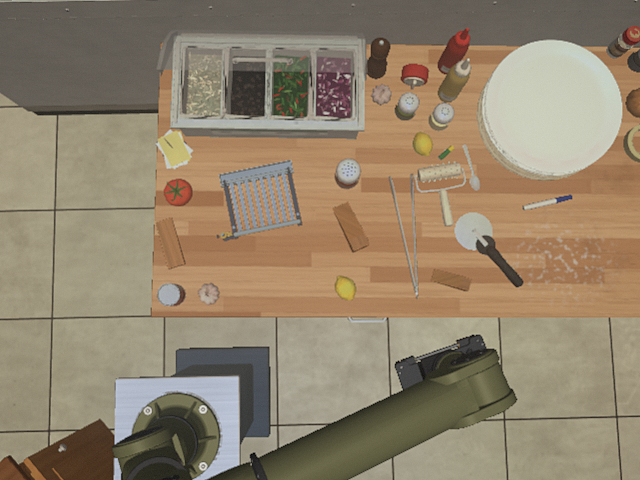

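View pics/side0.png

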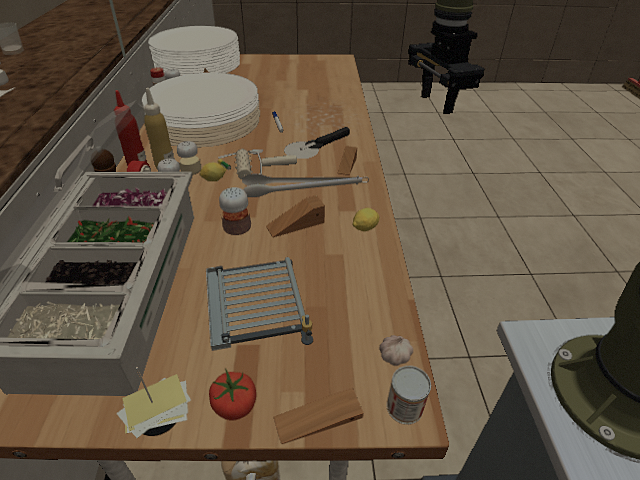

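The top view shows the rack at (262,200) with its front lip along (225,236)-(300,223), and the pointer at (222,236). There are wedge candidates at (350,227), (170,243) and (451,280). In the side view the one at (297,215) looks tall and the one at (320,415) low. I'll enlarge both views.

```bash
python3 - <<'E'
from h import *
snap("top","top1.png",(150,150,240,150),3.3)
snap("side","side1.png",(195,185,180,270),2.2)
E
```

```text
(no output)
```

View pics/top1.png

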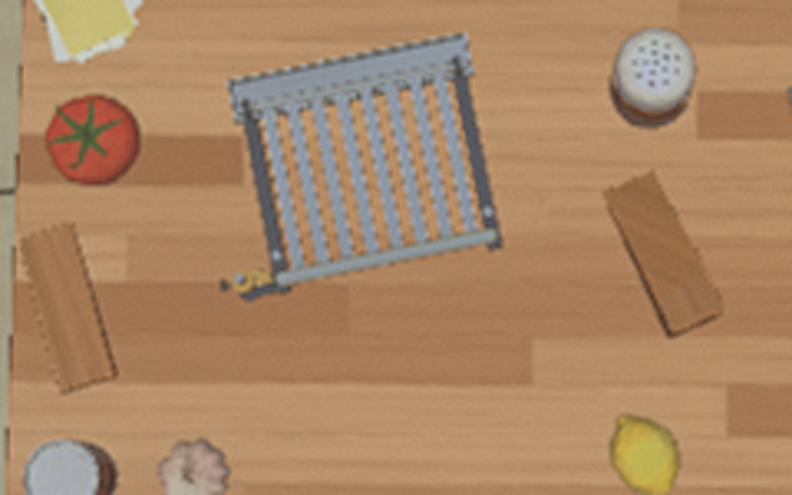

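View pics/side1.png

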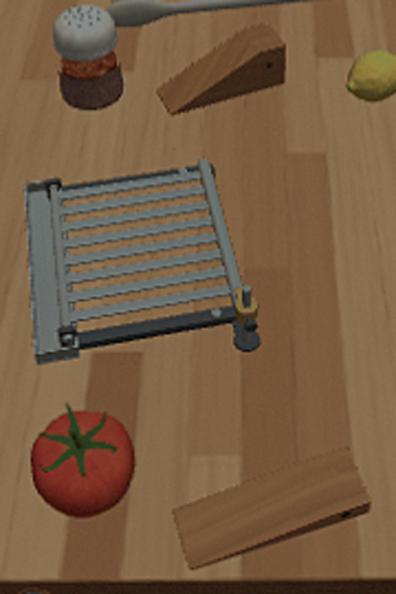

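The top crop shows the tall wedge with its thin end at (605,190)/(655,172) and its block end at (670,335)/(722,312). The lip bar runs from (280,278) to (495,237), and the post is near (240,283). In the side crop the block faces right, towards the robot, and the pointer is near (246,300). Next I'll work out positions and take a closer crop of the pointer.

```bash
python3 - <<'E'
from h import *
T=lambda *p:np.array(p)/3.3+[150,150]-.35
S=lambda *p:np.array(p)/2.2+[195,185]-.27
np.set_printoptions(precision=4,suppress=True)
print("lip ends",onz("top",[T(280,278),T(495,237)],.02))
print("thin",onz("top",[T(605,190),T(655,172)],.004))
print("thick top edge",onz("top",[T(722,312),T(668,330)],.052))
print("low",onz("top",[T(22,243),T(72,224),T(115,376),T(65,392)],[.004,.004,.016,.016]))
print("small(3rd)",onz("top",[(433,275),(437,268),(470,281),(467,290)],.01))
print("thin nearcorner tri",tri(T(605,190),S(157,97)),tri(T(605,190),S(169,114)))
print("block top near corner tri",tri(T(668,330),S(285,45)))
snap("side","side2.png",(280,300,60,50),12)
snap("top","top2.png",(205,215,45,35),16)
E
```

```text
lip ends [[ 0.5158 -0.1546  0.02  ]
 [ 0.5449 -0.3253  0.02  ]]
thin [[ 0.5835 -0.4143  0.004 ]
 [ 0.5974 -0.455   0.004 ]]
thick top edge [[ 0.478  -0.5008  0.052 ]
 [ 0.4649 -0.4585  0.052 ]]
low [[ 0.5503  0.0535  0.004 ]
 [ 0.5649  0.0137  0.004 ]
 [ 0.4412 -0.0236  0.016 ]
 [ 0.4294  0.0157  0.016 ]]
small(3rd) [[ 0.3975 -0.6715  0.01  ]
 [ 0.4156 -0.6828  0.01  ]
 [ 0.3797 -0.7679  0.01  ]
 [ 0.3564 -0.7589  0.01  ]]
thin nearcorner tri (array([ 0.5873, -0.4138,  0.0243]), np.float64(0.014058746163639347)) (array([ 0.5836, -0.4143,  0.0026]), np.float64(0.0003335990464482503))
block top near corner tri (array([ 0.4638, -0.4582,  0.0554]), np.float64(0.0015449289106184488))
```

View pics/side2.png

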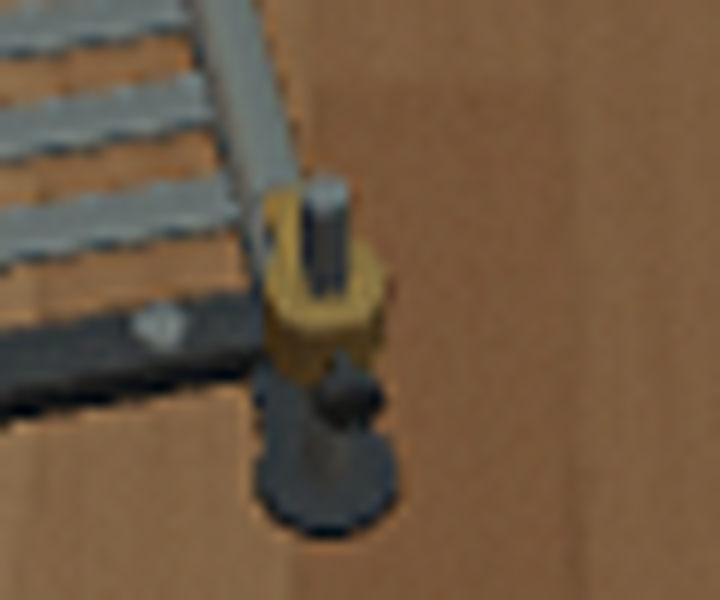

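View pics/top2.png

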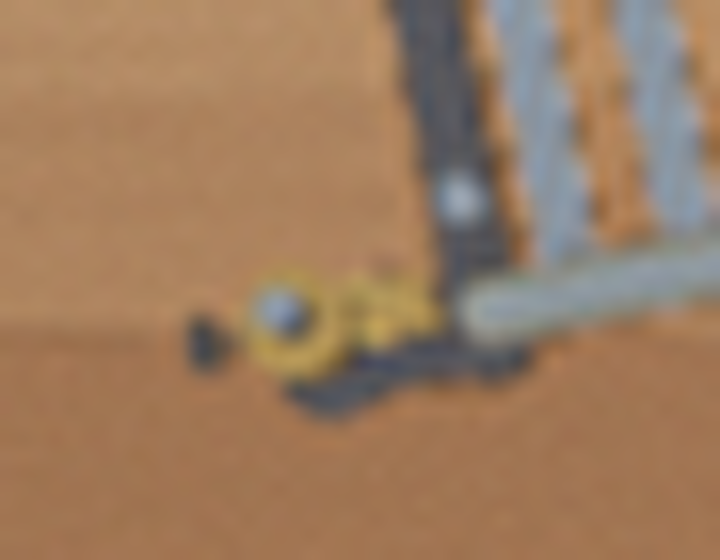

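The close crops show the post top at side crop (328,185) and the brass collar centred near (325,303), and the top view has the post at (283,310). Next I'll get the pointer height and the tool alignment.

```bash
cat >> h.py <<'E'
def goto(xy,z,yaw):
    """remaining shift in tool axes (cm) after turning to yaw (tool y along yaw+90, mod 180), and turn about tool z (deg)"""
    s=ctrl.get_state(); M=R.from_rotvec(s["tool_rot"]).as_matrix()
    yd=np.array([-np.sin(yaw),np.cos(yaw),0]); 
    if yd@M[:,1]<0: yd=-yd
    zd=np.array([0,0,-1.]); Mt=np.c_[np.cross(yd,zd),yd,zd]
    rv=np.rad2deg(R.from_matrix(M.T@Mt).as_rotvec())
    d=np.array([*xy,z])-s["position"]
    print("t",s["time"],"turn",rv.round(2),"shift before turn",(M.T@d*100).round(2),"after turn",(Mt.T@d*100).round(2),"q7",s["joint_positions"][6].round(2),"F",s["ft_force"].round(1))
E
python3 - <<'E'
from h import *
np.set_printoptions(precision=4,suppress=True)
S=lambda *p:np.array(p)/12+[280,300]-.46
T=lambda *p:np.array(p)/16+[205,215]-.47
print("post top",tri(T(283,303),S(328,185)),"collar",tri(T(292,325),S(325,303)))
top=onz("top",[T(283,303)],.067)[0]; base=onz("side",[S(327,455)],.004)[0]
print(top,base)
for z in np.arange(.03,.05,.004):
    P=[top[0],top[1],z]; print(z,(proj("side",[P])-[280,300]+.46)*12)
print("lip left end top",onz("top",[T(480,312)],.022))
goto((.4845,-.475),.18,np.deg2rad(20.7))
print(onz("top",[(300,317),(345,288),(208,293)],[0,.02,.02]))
E
```

```text
post top (array([ 0.511 , -0.13  ,  0.0688]), np.float64(0.0010733151729944745)) collar (array([ 0.511 , -0.1279,  0.0452]), np.float64(0.00022550410205223053))
[ 0.5118 -0.1298  0.067 ] [ 0.5109 -0.1325  0.004 ]
0.03 [[320.6648 359.6457]]
0.034 [[320.4827 342.2293]]
0.038000000000000006 [[320.2995 324.6929]]
0.04200000000000001 [[320.1151 307.0354]]
0.04600000000000001 [[319.9296 289.2554]]
0.05000000000000002 [[319.743  271.3519]]
lip left end top [[ 0.5152 -0.1549  0.022 ]]
t 0.3 turn [-0.03  0.   -3.12] shift before turn [31.84 -5.06 11.19] after turn [32.07 -3.33 11.19] q7 -0.06 F [ 0.4  0.7 -0.2]
[[ 0.2961 -0.3211  0.    ]
 [ 0.3685 -0.4395  0.02  ]
 [ 0.3634 -0.0851  0.02  ]]
```

Request:
{"fn": "drive_tool", "kwargs": {
  "motion": [
    [[0,0,0],[0,0,-3.1],1],
    [[5,-0.55,1.5],[0,0,0],1],
    [[5.4,-0.55,1.8],[0,0,0],1],
    [[5.4,-0.55,2],[0,0,0],1],
    [[5.4,-0.55,2],[0,0,0],1],
    [[5.4,-0.55,2],[0,0,0],1],
    [[5.4,-0.55,1.9],[0,0,0],1],
    [[0,0,0],[0,0,0],1],
    [[0,0,0],[0,0,0],1]
  ],
  "force": 25
}}

```text
time: 1.42
position: [0.4837, -0.476, 0.18]
tool_rot: [3.09, 0.564, -0.002]
ft_force: [-0.8, 0.4, 0.1]
grip_width: 0.999
grip_force: 0.0
```

```bash
python3 - <<'E'
from h import *
goto((.4845,-.475),.085,np.deg2rad(20.7))
# arrow check: points 20-27mm from post toward lip
y=np.array([.168,-.986,0])
for z in(.034,.038,.042,.046):
    P=np.array([.5115,-.13,z]); print(z,[((proj("side",[P+y*r])[0]-[280,300]+.46)*12).round() for r in(.015,.022,.027)])
E
```

```text
t 1.425 turn [-0.01  0.06  0.  ] shift before turn [ 0.12 -0.07  9.5 ] after turn [ 0.11 -0.07  9.5 ] q7 -0.54 F [-0.8  0.4  0.1]
0.034 [array([303., 260.]), array([294., 224.]), array([287., 198.])]
0.038 [array([302., 243.]), array([293., 206.]), array([287., 180.])]
0.042 [array([302., 225.]), array([293., 188.]), array([287., 162.])]
0.046 [array([302., 207.]), array([293., 171.]), array([286., 145.])]
```

Request:
{"fn": "drive_tool", "kwargs": {
  "motion": [
    [[0.1,-0.1,3],[0,0,0],1],
    [[0,0,3.5],[0,0,0],1],
    [[0,0,3],[0,0,0],1],
    [[0,0,0],[0,0,0],-1],
    [[0,0,0],[0,0,0],-1],
    [[0,0,0],[0,0,0],-1],
    [[0,0,0],[0,0,0],-1],
    [[0,0,0],[0,0,0],-1],
    [[0,0,0],[0,0,0],-1],
    [[0,0,0],[0,0,0],-1]
  ],
  "force": 30
}}

```text
time: 2.68
position: [0.4849, -0.4749, 0.086]
tool_rot: [3.089, 0.564, 0.001]
ft_force: [-1.0, -0.5, 4.6]
grip_width: 0.517
grip_force: 29.8
```

The opening is 45 mm at 30 N of grip, which matches the tall wedge. Now I'll lift it.

Request:
{"fn": "drive_tool", "kwargs": {
  "motion": [
    [[0,0,-2],[0,0,0],-1],
    [[0,0,-3],[0,0,0],-1],
    [[0,0,-3],[0,0,0],-1],
    [[0,0,0],[0,0,0],-1]
  ]
}}

```text
time: 3.18
position: [0.486, -0.4754, 0.1687]
tool_rot: [3.086, 0.563, 0.005]
ft_force: [-0.4, -0.5, -2.1]
grip_width: 0.516
grip_force: 29.8
```

```bash
python3 - <<'E'
from h import *
goto((.380,-.266),.165,np.deg2rad(9.7))
E
```

```text
t 3.175 turn [ 0.28 -0.18 10.99] shift before turn [ -2.52 -23.34   0.24] after turn [ -6.92 -22.43   0.37] q7 -0.55 F [-0.4 -0.5 -2.1]
```

Request:
{"fn": "drive_tool", "kwargs": {
  "motion": [
    [[0,0,0],[0,0,5.5],-1],
    [[0,0,0],[0,0,5.5],-1],
    [[-1.4,-3.5,0],[0,0,0],-1],
    [[-1.4,-5,0],[0,0,0],-1],
    [[-1.4,-5,0],[0,0,0],-1],
    [[-1.4,-5,0],[0,0,0],-1],
    [[-1.3,-3.9,0],[0,0,0],-1],
    [[0,0,0],[0,0,0],-1],
    [[0,0,0],[0,0,0],-1]
  ]
}}

```text
time: 4.3
position: [0.3788, -0.2656, 0.1648]
tool_rot: [3.13, 0.265, -0.0]
ft_force: [-0.7, -0.3, -1.6]
grip_width: 0.516
grip_force: 29.8
```

```bash
python3 - <<'E'
from h import *
goto((.380,-.266),.087,np.deg2rad(9.7))
snap("top","top3.png",(150,150,240,180),3.3)
E
```

```text
t 4.3 turn [ 0.01  0.01 -0.03] shift before turn [0.11 0.06 7.78] after turn [0.11 0.06 7.78] q7 -0.86 F [-0.7 -0.3 -1.6]
```

View pics/top3.png

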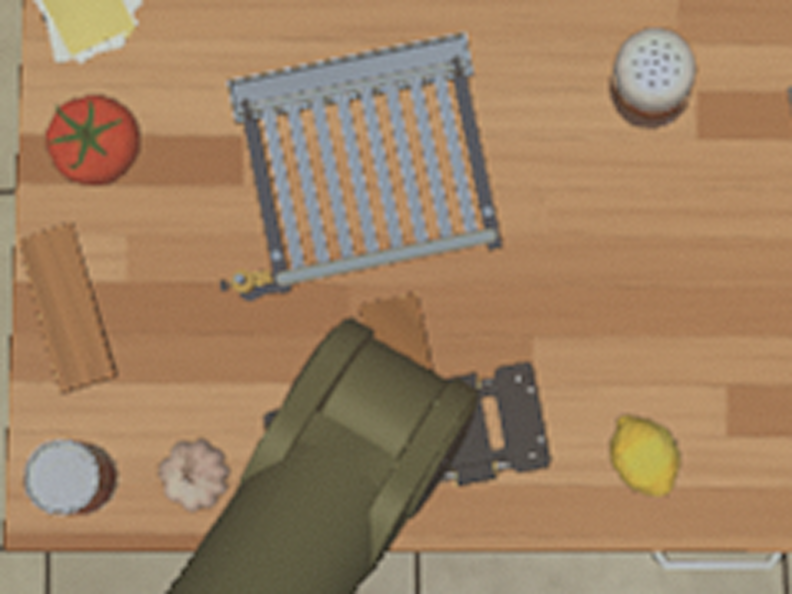

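The wedge is held square to the lip, with its thin end at crop (360,302)-(418,290), pointing at the lip's middle. Next I'll lower it to the table.

Request:
{"fn": "drive_tool", "kwargs": {
  "motion": [
    [[0.1,0,3.5],[0,0,0],-1],
    [[0,0,3],[0,0,0],-1],
    [[0,0,1],[0,0,0],-1],
    [[0,0,0.2],[0,0,0],-1],
    [[0,0,0],[0,0,0],-1],
    [[0,0,0],[0,0,0],-1]
  ]
}}

```text
time: 5.1
position: [0.3806, -0.2657, 0.0893]
tool_rot: [3.129, 0.265, 0.002]
ft_force: [0.4, -0.3, -1.5]
grip_width: 0.517
grip_force: 29.8
```

```bash
python3 - <<'E'
from h import *
T=lambda *p:np.array(p)/3.3+[150,150]-.35
x=np.array([.986,.168]); L=np.array([.5303,-.24])
print("thin mid seen",onz("top",[T(360,302),T(418,290)],.084).mean(0))
s=ctrl.get_state(); print("tcp->lip along x",(L-s["position"][:2])@x, "across",np.cross(x,L-s["position"][:2]))
goto(L-.0518*x,.086,np.deg2rad(9.7))
E
```

```text
thin mid seen [ 0.4924363 -0.24546    0.084    ]
tcp->lip along x 0.15191128995055764 across 0.00017422237751394884
t 5.1 turn [ 0.09 -0.08 -0.03] shift before turn [10.01 -0.02  0.34] after turn [ 1.001e+01 -1.000e-02  3.300e-01] q7 -0.89 F [ 0.4 -0.3 -1.5]<stdin>:5: DeprecationWarning: Arrays of 2-dimensional vectors are deprecated. Use arrays of 3-dimensional vectors instead. (deprecated in NumPy 2.0)
```

Request:
{"fn": "drive_tool", "kwargs": {
  "motion": [
    [[0,0,0.2],[0,0,0],-1],
    [[0,0,0.15],[0,0,0],-1],
    [[1,0,0],[0,0,0],-1],
    [[1.5,0,0],[0,0,0],-1],
    [[1.5,0,0],[0,0,0],-1],
    [[1,0,0],[0,0,0],-1],
    [[1,0,0],[0,0,0],-1],
    [[1,0,0],[0,0,0],-1],
    [[1,0,0],[0,0,0],-1],
    [[0,0,0],[0,0,0],-1]
  ]
}}

```text
time: 6.35
position: [0.4557, -0.254, 0.0857]
tool_rot: [3.129, 0.262, -0.011]
ft_force: [-11.0, -1.7, 11.2]
grip_width: 0.514
grip_force: 30.0
```

```bash
python3 - <<'E'
from h import *
x=np.array([.986,.168]); L=np.array([.5303,-.24])
goto(L-.0518*x,.086,np.deg2rad(9.7))
snap("side","side3.png",(195,240,180,130),4.4)
E
```

```text
t 6.35 turn [ 0.05  0.41 -0.14] shift before turn [ 2.41 -0.13 -0.04] after turn [ 2.41 -0.13 -0.03] q7 -1.03 F [-11.   -1.7  11.2]
```

View pics/side3.png

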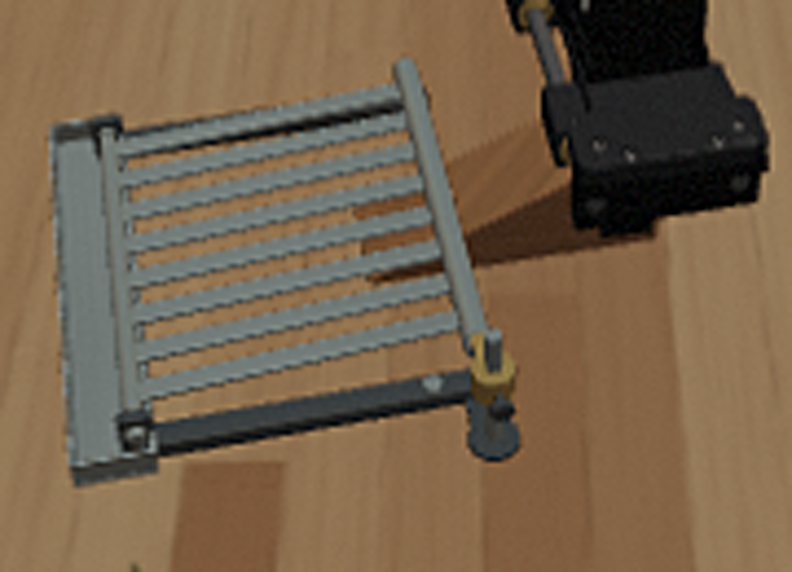

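The lip is rising on the wedge's slope, with its left end at crop (465,340) beside the arrow. I'll keep pushing.

Request:
{"fn": "drive_tool", "kwargs": {
  "motion": [
    [[0.8,0,-0.05],[0,0,0],-1],
    [[0.8,0,0],[0,0,0],-1],
    [[0.7,0,0],[0,0,0],-1],
    [[0,0,0],[0,0,0],-1],
    [[0,0,0],[0,0,0],-1]
  ]
}}

```text
time: 7.02
position: [0.4786, -0.2497, 0.0858]
tool_rot: [3.13, 0.262, -0.01]
ft_force: [-8.1, -1.6, 7.8]
grip_width: 0.51
grip_force: 30.0
```

```bash
python3 - <<'E'
from h import *
x=np.array([.986,.168]); L=np.array([.5303,-.24])
goto(L-.0518*x,.086,np.deg2rad(9.7))
snap("side","side4.png",(260,260,80,70),8)
E
```

```text
t 7.025 turn [ 0.03  0.36 -0.12] shift before turn [ 0.08 -0.09 -0.03] after turn [ 0.08 -0.09 -0.02] q7 -1.06 F [-8.1 -1.6  7.8]
```

View pics/side4.png

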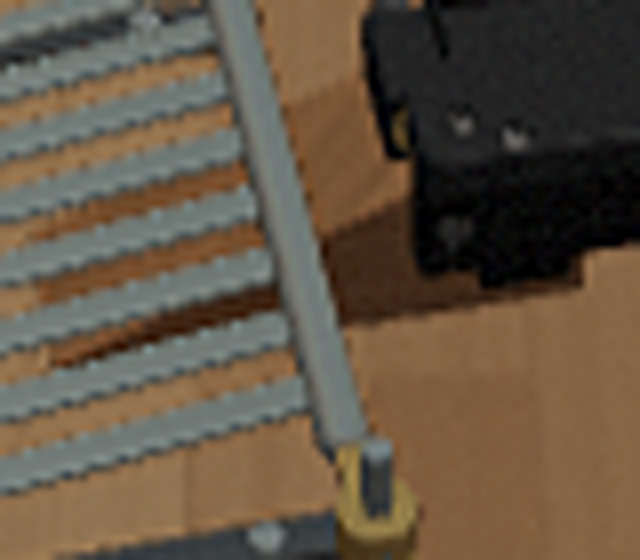

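The bar's left end is now at crop (345,435), directly behind the arrow tip at (345,455). I'll check its height by projection.

```bash
python3 - <<'E'
from h import *
f=lambda P:((proj("side",[P])[0]-[260,260]+.44)*8).round()
y=np.array([-.168,.986])
for z in(.034,.038,.042,.046):
    e=np.array([.532,-.24])+y*.084; a=np.array([.5115,-.13])-y*.024
    m=np.array([.532,-.24])+y*.04
    n=np.array([.532,-.24])+y*.05
    print(z,"end",f([*e,z]),"at 50mm left",f([*n,z]),"arrow tip",f([*a,z]))
E
```

```text
0.034 end [343. 450.] at 50mm left [315. 336.] arrow tip [354. 462.]
0.038 end [343. 438.] at 50mm left [315. 325.] arrow tip [354. 450.]
0.042 end [342. 426.] at 50mm left [315. 313.] arrow tip [353. 438.]
0.046 end [342. 414.] at 50mm left [315. 301.] arrow tip [353. 427.]
```

The bar is at about 40 mm and the pointer at 38–42 mm, so they are level. I'll release and retreat straight up.

Request:
{"fn": "drive_tool", "kwargs": {
  "motion": [
    [[0,0,0],[0,0,0],0.4],
    [[0,0,0],[0,0,0],0.5],
    [[0,0,0],[0,0,0],0.6],
    [[0,0,0],[0,0,0],0.6],
    [[0,0,-2],[0,0,0],0.6],
    [[0,0,-5],[0,0,0],0.6],
    [[-2,0,-6],[0,0,0],0.6],
    [[-5,0,-3],[0,0,0],0.6],
    [[-5,0,0],[0,0,0],0.6],
    [[0,0,0],[0,0,0],0.6],
    [[0,0,0],[0,0,0],0.6]
  ]
}}

```text
time: 8.45
position: [0.3639, -0.2677, 0.2447]
tool_rot: [3.13, 0.265, 0.001]
ft_force: [0.5, 0.2, -0.1]
grip_width: 0.8
grip_force: 0.0
```

```bash
python3 - <<'E'
from h import *
snap("side","side5.png",(225,245,120,100),6)
print(ctrl.get_state()["ft_force"])
E
```

```text
[0.33873    0.4045182  0.07035334]
```

View pics/side5.png

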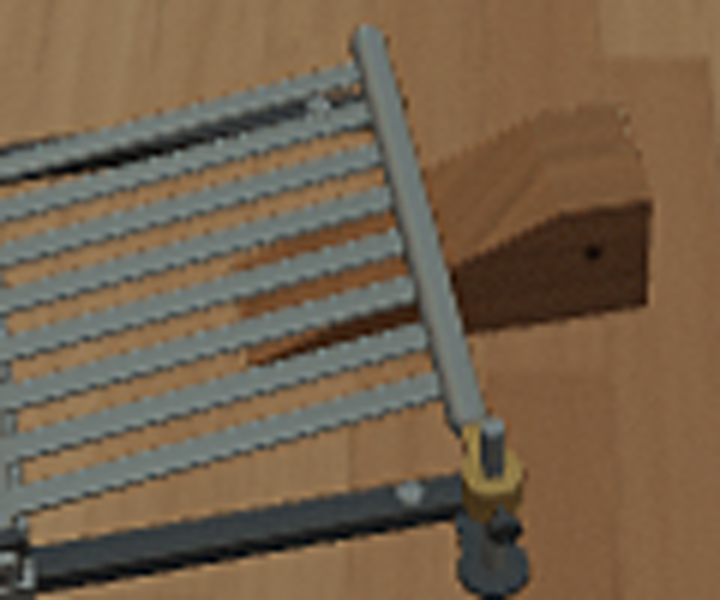

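The wedge holds the lip. The bar's left end is at crop (465,415), the same as before release, so it is at about 40 mm and level with the pointer. The wedge lies flat and the gripper is clear.

```bash
python3 -c "
from bench import ctrl
print(ctrl.close_job())"
```

```text
the job is handed in; nothing more can be done
None
```

The taller wedge is under the middle of the rack's front lip and holds it at about 40 mm, against the pointer's estimated 38–42 mm; the flatter wedge was not touched, and the job is handed in with no verdict returned.

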